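# Open the drive hatch of a desktop storage box with its coin-slot key

### The job

Please open up the storage box on the desk so that its drive can be changed: take the orange coin-slot key from its wooden stand, push its blade fully down into the slotted fastener on the grey hatch and turn it anticlockwise about a quarter turn to free the hatch. Finish with the hatch lifted and left standing open by more than 60 degrees and the key back upright in its stand, without pushing the mug, mouse, pen pot, speaker or spare drive about.

Things in the scene. Friction and masses are not known exactly. Their poses are not given: they have to be found in the camera images.
- unit: Aluminium desktop storage box, fixed, 190 mm deep, 190 wide, 64 high. Origin on the desk, 75 mm behind the front face (facing the robot); x points from front to rear, y to the robot's left, z up. The grey hatch (130 x 110 x 6 mm) lies flush in its top.
- hatch (a joint): Opening angle of the hatch in rad: 0 shut, grows as its front edge rises, at most 1.75. A stiff hinge: the hatch stays at any angle where it is left; lifting at the tab takes about 3 N. While the fastener is locked it lifts no more than about 0.02 rad.
- hatch_hinge (a point): Middle of the hatch's hinge line, at the rear edge of the hatch, 64 mm above the desk; the hinge line runs along this point's y. The point turns with the hatch (when shut its axes are those of the box).
- tab (a point): Centre of the hatch's front pull tab: 30 mm wide between its side faces, 30 mm long, 9 thick, free beside and below, 17 mm in front of the box's face. When shut it is 148 mm in front of the hinge line and 4.5 mm below it. Turns with the hatch; its y is parallel to the hinge, so upright fingers closed on its side faces can carry it round.
- fastener (a point): Centre of the face of the brass slotted fastener, on the hatch 96 mm in front of the hinge line, 69.5 mm above the desk: a dish 24 mm across, sunk 2.5 mm in a round dark collar 42 mm across. A slot 20 mm long, 4.6 wide, 5 deep crosses it. This point turns with the hatch only, NOT with the slot, whose angle must be seen or felt. z up, x to the rear.
- key_grip (a point): Centre of the handle of the orange coin-slot key (90 g), upright, blade down in its stand. Handle 34 mm along x, 22 along y (grip across the 22 mm), 56 tall; under it a 9 mm shank and a flat blade 16 mm wide along x, 2.4 thick along y. z points up. Blade tip 67 mm below this point, handle's underside 28 mm below.
- key_tip (a point): Middle of the tip of the key's blade, 67 mm below the handle's centre; axes as for the key.
- stand_well (a point): Middle of the mouth of the well in the key's stand, a fixed wooden block 80 mm along x, 60 along y, 46 high; axes as for the block. Well 26 mm along x, 14 along y, 42 deep. The handle rests on the block's top, its centre 28 mm above this point, when the key is put back.
- penpot: Dark steel pen pot with pens, loose, 76 mm across, 132 mm high with the pens; origin under its centre. Leave alone.
- mug: White mug, loose, 80 mm across, 92 mm high; origin under its centre. Leave alone.
- mouse: White computer mouse, loose, 106 x 58 x 26 mm; origin under its centre. Leave alone.
- drive: Spare flat drive, loose, 100 x 70 x 7 mm; origin under its centre. Leave alone.
- speaker: White speaker, loose, 58 x 180 x 58 mm; origin under its centre. Leave alone.
- red_dot (a point): Red dot on the hatch 26 mm in front of the fastener's centre. Locked, the slot points to it; at the start the slot lies anywhere from there to 0.5 rad anticlockwise (seen from above). A blade pressed lightly on the face and turned drops 5 mm when it meets the slot.
- green_dot (a point): Green dot beside the fastener, 26 mm to the right (-y) of its centre. Turned anticlockwise until the slot points here (1.57 rad from the red dot) the fastener meets its stop; the hatch is free from about 1.2 rad. It turns stiffly (0.06 N m) and stays where it is left.
Not all that is in view belongs to the job. Leave any purple or yellow look-alike of the part that bears key_grip alone.

How it is judged (in metres and radians):
On the way:
1. the key's blade is fully down in the slot of the fastener, with the hatch still shut (z of key_tip in the frame of fastener below -0.003 m and horizontal distance between key_tip and fastener below 0.005 m and value of joint hatch below 0.03 rad), for 0.1 s.
At the end, for the whole second after the job is handed in: The hatch stands still, open by more than 60 degrees (1.05 rad), and the key is back upright in the well of its stand: handle centre within 10 mm of the well's middle, resting on the block (24 to 32 mm above its top), leaning less than 0.1 rad (value of joint hatch above 1.05 rad and velocity of joint hatch between -0.05 and 0.05 rad/s and horizontal distance between key_grip and stand_well below 0.01 m and z of key_grip in the frame of stand_well between 0.024 and 0.032 m and angle between key_grip's own z axis and vertical below 0.1 rad); the robot touches nothing.
It fails at once if the mug, mouse, pen pot, speaker or spare drive is pushed more than 20 mm (distance of any of mug, mouse, penpot, speaker, drive from where it was at the start of the episode above 0.02 m).
It fails at once if the mug or pen pot is tipped (angle between any of mug, penpot's own z axis and vertical above 0.3 rad).
It also fails if it takes over 72 s, if anything falls off the work surface, if the arm or the gripper's body presses on something with over 40 N, if the wrist force passes 120 N, or if a joint passes its speed limit or range.

### The arm

A 6-joint arm with a two-finger parallel gripper is mounted at the origin on the work surface. World frame = base frame: x ahead of the robot, y to its left, z up, the work surface at z = 0. Lengths are in mm, angles in degrees, forces in N, time in s.
With the tool pointing down it reaches from about 350 to 850 mm from the base axis. Payload 8.1 kg.
Tool frame: the origin (TCP) lies at the very end of the fingers, on their centre line; the grasp point (between the pads) lies r.tcp_to_grasp behind it (r.tcp_to_grasp is the distance from the TCP to the grasp point, in mm); z points along the fingers, y is the line along which they close (so a half turn about z gives the same grasp; the last joint's range is limited). The gripper opens to 85 mm and grips with 20 to 120 N. Pads are 22 mm wide; open, the fingers measure 114 mm over their backs; the gripper's body (76 mm by 85 mm) begins 54 mm behind the grasp point. The pads swing forward as they close: fully open they stand 13 mm farther back than shut.
Start: joints at [70.737, 7.471, 85.268, -0, 87.261, -4.893], TCP at [148.885, 581.239, 231.292] pointing down, gripper open.
Joint ranges: [-169.43, 169.43], [-51.17, 129.36], [1.28, 143.12], [-76.62, 256.62], [0, 156.53], [-152.29, 152.29]. Speed limits (degrees/s): [136.94, 136.94, 159.86, 180, 180, 180].

### API

Orientations are given as [roll, pitch, yaw] about the fixed x, y, z axes, in that order (R = Rz(yaw) Ry(pitch) Rx(roll)).
In Python, from bench import r gives the robot as it stands.
- The arm moves only by the shell command python3 -m handwheel 'ROWS' [OPENING] [FORCE]. ROWS is JSON, a list of rows, each a list of 4 numbers: the shift along the tool's x, y, z in m, then the turn about the tool's z in degrees. A call has 1 to 10 rows; each row shifts and turns the commanded pose from where the row before left it, along the tool's axes as they then stand; what a row does not reach is not made up. A row lasts 1/10 s, in which the tool goes at most 50 mm and 8.59 degrees, less where a joint would pass 70% of its speed; a pose out of reach is approached as far as the arm can. A call is refused whole if a number of a shift passes 0.05 or a number of a turn 8.59, either way. A call with a gripper value outside its range is refused whole. OPENING is the finger opening in m, from 0 to 0.0854, set as the call begins (- or left out, the last holds). The fingers move at their own pace and stop on an object; FORCE is the grip in N (left out, the last holds). Time passes only in rows, so rows that do not move let the fingers close. It gives the time, the measured TCP pose, the force, the opening and the grip force at its end, in the units of the state.
- r.sense(): the state, without advancing time (a new reading comes with each control period).
- r.snapshot(name): name is "scene" or "top"; returns the picture (384x512x3 uint8, red, green, blue); there is no depth.
- r.camera_params(name): a dict with "fx", "fy", "cx", "cy" (pixels), "R" (3x3) and "t" (3): a world point X has camera coordinates R X + t. Camera axes: x right, y down, z forward; pixel columns grow to the right and rows downward; lengths in mm; the calibration is good to about 2 mm. A picture is of the moment at which its call begins. camera_params takes no time and is no camera call.
- r.hand_in(): hands the job in; it is judged then, once.
The state is a dict: "time": time; "joint_pos": joint angles; "qd": joint speeds; "joint_efforts": joint torques, N m; "tool_pos": TCP position; "tcp_rot": TCP orientation; "ft_force": force on the tool from outside, world axes, zero at the start; "wrist_torque": the same for the moment, N m; "finger_gap": finger opening in mm; "grip_force": force on a finger pad.
Only numpy, scipy, OpenCV 4.12 (cv2) and the standard library are available. Lean on these libraries where they do the work, as an engineer would, in place of code of your own. Each camera call takes 0.05 s, during which the arm holds its last target. There are 200 camera calls.

## Working session

There is one attempt and no reset: what is moved stays moved. The work goes in short steps, Python scripts to look and compute and a shell command to move; the robot and the scene stay as the last step left them, time stands still between calls to the robot, and variables do not carry over. Pictures are saved under pics/ and viewed, at most 10 in all, crops included, and the job is handed in when it is done.

```bash
mkdir -p pics; ls; python3 - <<'E'
from bench import r
import cv2
for n in("scene","top"):
    im=r.snapshot(n); cv2.imwrite(f"pics/{n}0.png",im[:,:,::-1]); p=r.camera_params(n); print(n,p)
s=r.sense();print(s["time"],s["tool_pos"],s["tcp_rot"],s["finger_gap"],s["ft_force"],r.tcp_to_grasp)
E
```

```text
pics
scene {'fx': 388.33533097452005, 'fy': 388.33533097452005, 'cx': 252.39562375479733, 'cy': 190.4168232788231, 'R': array([[ 0.90138198,  0.4324789 , -0.0217379 ],
       [ 0.26948269, -0.59954084, -0.75361121],
       [-0.3389537 ,  0.67343358, -0.65696089]]), 't': array([-518.42015975, -136.34706836, 1268.95165025])}
top {'fx': 453.6789714774891, 'fy': 453.6789714774891, 'cx': 260.1135686813454, 'cy': 188.66162102692286, 'R': array([[ 0.00336505, -0.99996978, -0.00700764],
       [-0.98305599, -0.00202364, -0.18329436],
       [ 0.18327464,  0.0075057 , -0.9830331 ]]), 't': array([ -64.53203865,  596.86540481, 1240.83216372])}
0.1 [148.70832325 580.76146497 230.34100847] [-1.79903546e+02 -8.96804894e-03  1.65631510e+02] 85.73872380475682 [-0.30642093  0.59009019 -1.21014189] 18.700000000000003
```

View pics/scene0.png

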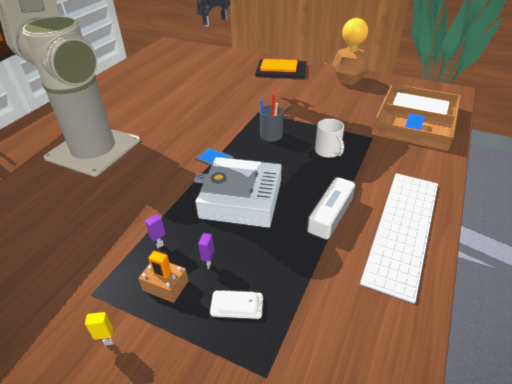

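View pics/top0.png

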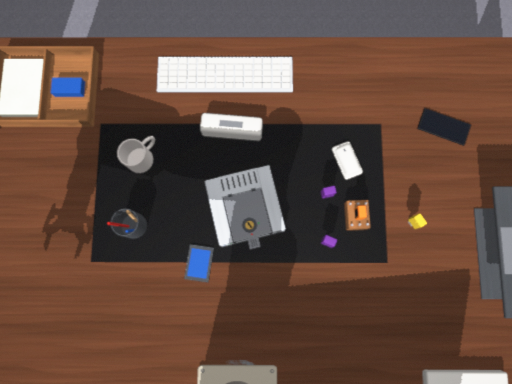

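Candidates for the key in the top view: orange at (362,212) in the wooden stand, purple at (329,191) and (329,242), and yellow at (418,221). The orange one fits, because only it is orange and stands in a wooden block. I'll confirm it in an enlarged crop.

```bash
python3 - <<'E'
import cv2,numpy as np
t=cv2.imread("pics/top0.png")
a=t[190:240,335:385]; b=t[200:250,225:275]
a,b=[cv2.resize(i,(400,400),interpolation=cv2.INTER_CUBIC) for i in(a,b)]
cv2.imwrite("pics/c0.png",np.hstack([a,b]))
E
```

```text
(no output)
```

View pics/c0.png

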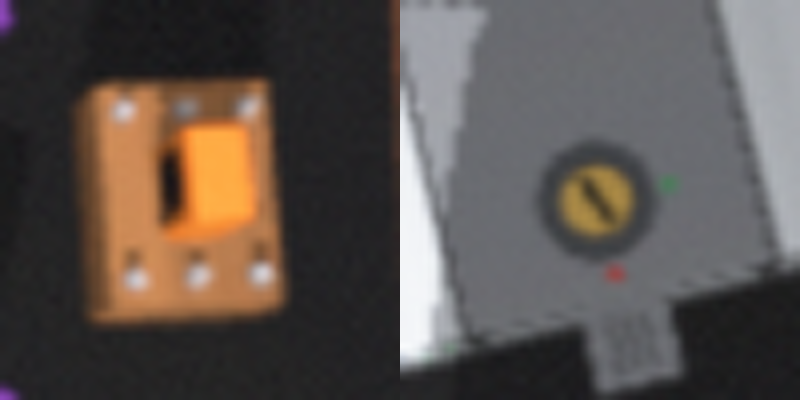

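The crop confirms it: the orange handle's top face is centred at about (221,172) in the left crop, in the block with its screws. In the right crop the fastener is at (197,200), red dot at (215,273), green dot at (269,184) and tab at (240,352). The slot runs from (183,180) to (212,222).

```bash
cat > h.py <<'E'
import numpy as np
from bench import r
def pix(n,u,v,z):
    p=r.camera_params(n); R,t=p["R"],p["t"]; C=-R.T@t
    d=R.T@np.array([(u-p["cx"])/p["fx"],(v-p["cy"])/p["fy"],1]); return C+d*(z-C[2])/d[2]
def proj(n,X):
    p=r.camera_params(n); c=p["R"]@np.array(X)+p["t"]; return np.array([p["fx"]*c[0]/c[2]+p["cx"],p["fy"]*c[1]/c[2]+p["cy"]])
E
python3 - <<'E'
from h import *
np.set_printoptions(precision=1,suppress=True)
A=lambda x,y,z:pix("top",335+(x+.5)/8-.5,190+(y+.5)/8-.5,z)
B=lambda x,y,z:pix("top",225+(x+.5)/8-.5,200+(y+.5)/8-.5,z)
ang=lambda d:np.degrees(np.arctan2(d[1],d[0]))
print("handle",A(221,172,102)); k=[A(*p,102) for p in((187,125),(248,122),(256,215),(192,222))];print(k,ang(k[0]-k[3]),ang(k[1]-k[2]))
s=[A(*p,47) for p in((125,110),(248,108),(262,272),(136,278))];print("block",np.mean(s,0),s,ang(s[0]-s[3]),ang(s[1]-s[2]),ang(s[0]-s[1])-90)
f=B(197,200,70);print("fast",f)
rd=B(215,273,65);gd=B(269,184,65);tb=B(240,352,64)
for n,q in(("red",rd),("green",gd),("tab",tb)):print(n,q,np.linalg.norm((q-f)[:2]),ang(f-q))
print("slot",ang(B(183,180,67)-B(212,222,67)))
print("scene key", proj("scene",A(221,172,102)),proj("scene",f),proj("scene",tb))
for n,u,v,z in(("mouse",347,160,20),("pur1",329,191,60),("pur2",329,242,60),("yel",418,221,60),("drive",199,263,7),("pot",127,223,90)):print(n,pix("top",u,v,z))
im=r.snapshot("scene")
import cv2
a=cv2.resize(im[240:310,130:200],(400,400),interpolation=cv2.INTER_CUBIC);b=cv2.resize(im[150:220,190:260],(400,400),interpolation=cv2.INTER_CUBIC)
cv2.imwrite("pics/c1.png",np.hstack([a,b])[:,:,::-1])
E
```

```text
handle [ 526.8 -341.2  102. ]
[array([ 543. , -330.3,  102. ]), array([ 544. , -351.1,  102. ]), array([ 512.1, -352.6,  102. ]), array([ 509.7, -330.8,  102. ])] 0.8503215199064519 2.6235765040500865
block [ 527.3 -343.    47. ] [array([ 556.5, -320. ,   47. ]), array([ 557.4, -363.8,   47. ]), array([ 498.7, -366.4,   47. ]), array([ 496.5, -321.9,   47. ])] 1.8151085740789648 2.5830790818428917 1.073972175826313
fast [492.6 -33.   70. ]
red [467.7 -39.3  65. ] 25.69187257152643 14.199631802849865
green [498.8 -57.9  65. ] 25.71427412813942 103.9462732572714
tab [440.4 -48.1  64. ] 54.30211625056296 16.1807753910136
slot 34.914591657048135
scene key [157.8 255.7] [218.5 176.7] [199.  176.7]
mouse [ 690.5 -320.    20. ]
pur1 [ 589.7 -258.5   60. ]
pur2 [ 445.6 -255.    60. ]
yel [ 504.9 -505.5   60. ]
drive [387.9 112.6   7. ]
pot [493.9 301.8  90. ]
```

View pics/c1.png

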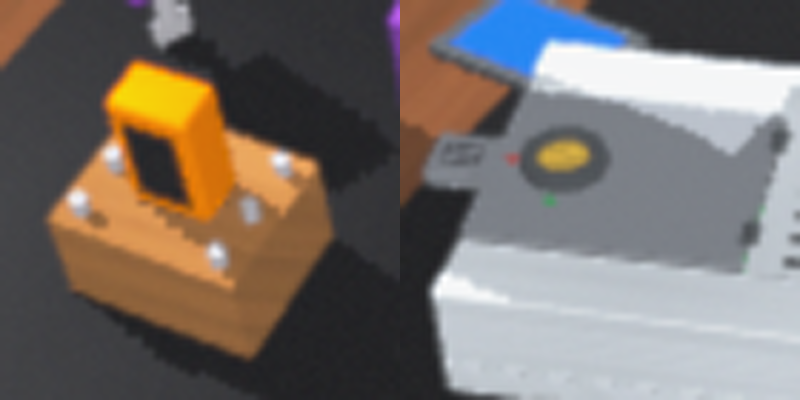

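```bash
cat >> h.py <<'E'
def go(x,y,z,yaw):
    "shift in present tool axes (mm) to world x,y,z and tool-z turn to reach yaw (deg)"
    s=r.sense(); p=np.array(s["tool_pos"]); w=np.radians(s["tcp_rot"][2]); d=np.array([x,y,z])-p
    from scipy.spatial.transform import Rotation as Q
    dl=Q.from_euler("xyz",s["tcp_rot"],degrees=True).inv().apply(d)
    print("t",round(s["time"],2),"pos",p.round(1),"rpy",np.round(s["tcp_rot"],1),"gap",round(s["finger_gap"],1),"F",np.round(s["ft_force"],1),"T",np.round(s["wrist_torque"],2),"| shift",dl.round(1),"turn",round(-((yaw-s["tcp_rot"][2]+180)%360-180),1))
E
python3 -m handwheel '[[0,0,0,8.2],[0,0,0,8.2],[0,0,0,8.2],[0,0,0,8.2],[0,0,0,8.2],[0,0,0,8.2],[0,0,0,8.2],[0,0,0,8.2],[0,0,0,8.2],[0,0,0,8.2]]'
python3 -m handwheel '[[-0.039,0.026,0,0],[-0.039,0.026,0,0],[-0.039,0.026,0,0],[-0.039,0.026,0,0],[-0.039,0.026,0,0],[-0.039,0.026,0,0],[-0.039,0.026,0,0],[-0.039,0.026,0,0],[-0.039,0.026,0,0],[-0.039,0.026,0,0]]'
python3 -m handwheel '[[-0.039,0.026,0,0],[-0.039,0.026,0,0],[-0.039,0.026,0,0],[-0.039,0.026,0,0],[0,0,0,8.2],[0,0,0,8.2],[0,0,0,8.2],[0,0,0,8.2],[0,0,0,8.2],[0,0,0,8.2]]'
python3 -m handwheel '[[0,0,0,8.2],[0,0,0,8.2],[0,0,0,8.2],[0,0,0,8],[0,0,0,0]]'
python3 -c "from h import *;go(527.2,-342.3,180,2)"
```

```text
time: 1.15
tool_pos: [148.8, 581.0, 230.8]
tcp_rot: [-180.0, 0.0, 83.3]
ft_force: [0.3, -1.2, -0.1]
finger_gap: 85.7
grip_force: 0.0
time: 2.15
tool_pos: [364.3, 163.0, 231.3]
tcp_rot: [180.0, -0.0, 83.6]
ft_force: [0.7, 0.7, 1.1]
finger_gap: 85.7
grip_force: 0.0
time: 3.15
tool_pos: [449.8, -1.8, 231.0]
tcp_rot: [-180.0, 0.0, 34.1]
ft_force: [0.1, -0.6, -0.2]
finger_gap: 85.1
grip_force: 0.0
time: 3.65
tool_pos: [449.9, -1.7, 231.1]
tcp_rot: [-180.0, 0.0, 1.7]
ft_force: [0.4, -0.3, 0.2]
finger_gap: 85.2
grip_force: 0.0
t 3.65 pos [449.9  -1.7 231.1] rpy [-180.     0.     1.7] gap 85.2 F [ 0.4 -0.3  0.2] T [-0.03  0.02 -0.  ] | shift [ 67.2 342.7  51. ] turn -0.3
```

```bash

python3 -m handwheel '[[0.0075,0.038,0.005,0],[0.0075,0.038,0.005,0],[0.0075,0.038,0.005,0],[0.0075,0.038,0.005,0],[0.0075,0.038,0.005,0],[0.0075,0.038,0.005,0],[0.0075,0.038,0.005,0],[0.0075,0.038,0.005,0],[0.0072,0.0387,0.011,-0.3],[0,0,0,0]]'
python3 - <<'E'
from h import *
import cv2
go(527.2,-342.3,60,2)
im=r.snapshot("scene");a=cv2.resize(im[215:305,115:215],(800,600),interpolation=cv2.INTER_CUBIC) if 0 else cv2.resize(im[200:305,100:240],(800,600),interpolation=cv2.INTER_CUBIC)
cv2.imwrite("pics/c2.png",a[:,:,::-1])
E
```

```text
time: 4.65
tool_pos: [526.9, -345.8, 176.8]
tcp_rot: [-179.9, 0.2, 2.2]
ft_force: [-0.5, 0.1, -0.6]
finger_gap: 85.7
grip_force: 0.0
t 4.65 pos [ 526.9 -345.8  176.8] rpy [-179.9    0.2    2.2] gap 85.7 F [-0.5  0.1 -0.6] T [ 0.05  0.01 -0.02] | shift [  0.9  -3.3 116.8] turn 0.2
```

View pics/c2.png

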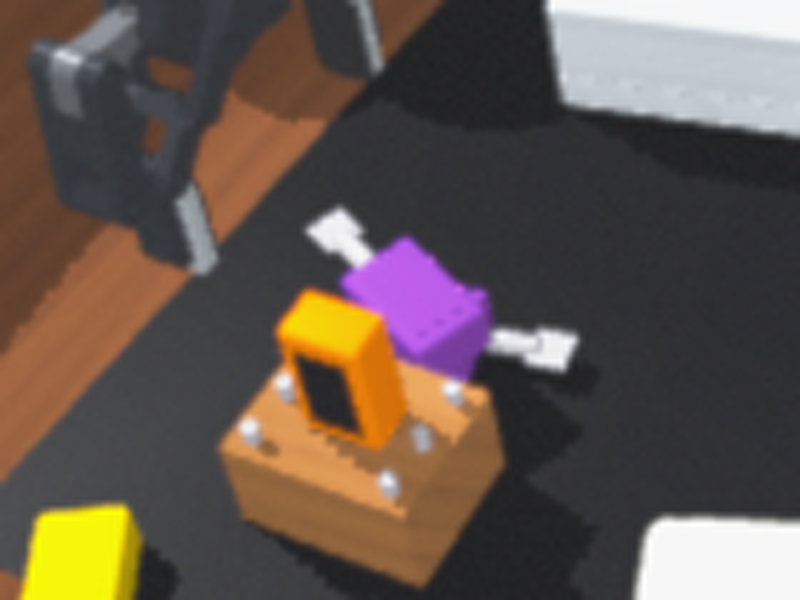

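The open fingers straddle the orange handle along y: left finger tip at crop (205,265), right finger at (370,60), key at (340,360). Nothing is in the way below, so I'll go down and grip.

```bash

python3 -m handwheel '[[0.0009,-0.0033,0.02,0],[0,0,0.02,0],[0,0,0.02,0],[0,0,0.02,0],[0,0,0.02,0],[0,0,0.0165,0],[0,0,0,0]]'
python3 -m handwheel '[[0,0,0,0],[0,0,0,0],[0,0,0,0],[0,0,0,0],[0,0,0,0],[0,0,0,0],[0,0,0,0],[0,0,0,0]]' 0.01 50
python3 -c "from h import *;go(527.2,-342.3,60,2)"
```

```text
time: 5.4
tool_pos: [527.4, -336.8, 61.0]
tcp_rot: [-179.8, 0.2, 2.3]
ft_force: [-0.3, -0.1, -0.9]
finger_gap: 85.5
grip_force: 0.0
time: 6.2
tool_pos: [529.4, -339.2, 64.7]
tcp_rot: [179.9, -0.1, 2.1]
ft_force: [0.1, 0.1, 5.6]
finger_gap: 21.4
grip_force: 53.3
t 6.2 pos [ 529.4 -339.2   64.7] rpy [ 1.799e+02 -1.000e-01  2.100e+00] gap 21.4 F [0.1 0.1 5.6] T [-0.    0.09  0.05] | shift [-2.4  3.   4.7] turn 0.1
```

```bash

python3 -m handwheel '[[0,0,-0.01,0],[0,0,-0.01,0],[0,0,-0.02,0],[0,0,-0.03,0],[0,0,-0.03,0],[0,0,-0.026,0],[0,0,0,0],[0,0,0,0]]'
python3 -m handwheel '[[-0.0029,-0.0385,0,0],[-0.0029,-0.0385,0,0],[-0.0029,-0.0385,0,0],[-0.0029,-0.0385,0,0],[-0.0029,-0.0385,0,0],[-0.0029,-0.0385,0,0],[-0.0029,-0.0385,0,0],[-0.0029,-0.0385,0,0]]'
python3 -m handwheel '[[0,0,0.01,-8.2],[0,0,0.01,-8.2],[0,0,0.015,-8.2],[0,0,0.015,-8.2],[0,0,0,0],[0,0,0,0],[0,0,0,0],[0,0,0,0]]'
python3 - <<'E'
from h import *
import cv2
go(494.2,-31.9,140,35)
im=r.snapshot("scene");a=cv2.resize(im[120:220,165:265],(600,600),interpolation=cv2.INTER_CUBIC)
cv2.imwrite("pics/c3.png",a[:,:,::-1])
E
```

```text
time: 7.0
tool_pos: [529.3, -338.9, 190.8]
tcp_rot: [180.0, -0.1, 2.1]
ft_force: [-0.3, -0.2, -0.7]
finger_gap: 21.4
grip_force: 52.7
time: 7.8
tool_pos: [492.6, -30.1, 187.8]
tcp_rot: [-179.9, 0.2, 2.1]
ft_force: [1.0, 0.4, -0.7]
finger_gap: 21.6
grip_force: 52.6
time: 8.6
tool_pos: [494.8, -32.0, 140.6]
tcp_rot: [180.0, -0.0, 34.8]
ft_force: [-0.9, -0.2, -1.3]
finger_gap: 21.2
grip_force: 52.6
t 8.6 pos [494.8 -32.  140.6] rpy [180.   -0.   34.8] gap 21.2 F [-0.9 -0.2 -1.3] T [-0.02 -0.01 -0.04] | shift [-0.4 -0.4  0.6] turn -0.2
```

View pics/c3.png

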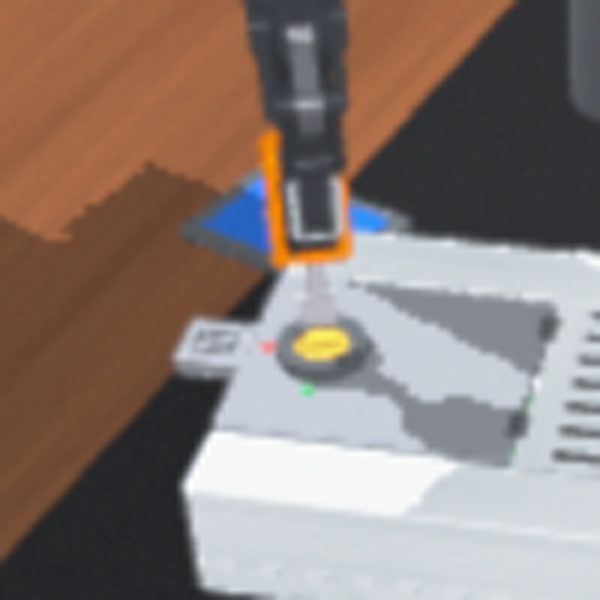

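The tip at crop (318,322) hangs about on the axis of the fastener, which is at (322,344); that agrees with the projection to about 1.5 mm. I'll press down lightly.

```bash

python3 -m handwheel '[[0,0,0.005,0],[0,0,0.005,0],[0,0,0.002,0],[0,0,0,0]]'
python3 -m handwheel '[[0,0,0.001,0],[0,0,0.001,0],[0,0,0,0]]'
python3 -m handwheel '[[0,0,0.001,0],[0,0,0.001,0],[0,0,0,0]]'
python3 -c "from h import *;go(494.2,-31.9,121,35)"
```

```text
time: 9.05
tool_pos: [493.8, -31.8, 127.0]
tcp_rot: [-179.9, 0.1, 34.9]
ft_force: [0.5, 1.1, -1.0]
finger_gap: 21.8
grip_force: 52.6
time: 9.35
tool_pos: [494.3, -31.9, 125.7]
tcp_rot: [-180.0, 0.0, 34.9]
ft_force: [-0.4, 0.3, -1.0]
finger_gap: 21.4
grip_force: 52.6
time: 9.65
tool_pos: [494.3, -31.9, 123.6]
tcp_rot: [-180.0, 0.0, 34.9]
ft_force: [0.2, 0.5, -0.8]
finger_gap: 21.2
grip_force: 52.7
t 9.65 pos [494.3 -31.9 123.6] rpy [-180.     0.    34.9] gap 21.2 F [ 0.2  0.5 -0.8] T [ 0.02 -0.    0.02] | shift [-0.  -0.   2.6] turn -0.1
```

```bash

python3 -m handwheel '[[0,0,0.001,0],[0,0,0.001,0],[0,0,0,0]]'
python3 -m handwheel '[[0,0,0.001,0],[0,0,0.0005,0],[0,0,0,0]]'
python3 -c "from h import *;go(494.2,-31.9,121,35)"
```

```text
time: 9.95
tool_pos: [494.4, -31.9, 122.0]
tcp_rot: [180.0, -0.0, 34.9]
ft_force: [-1.0, 0.0, 1.3]
finger_gap: 21.3
grip_force: 53.0
time: 10.25
tool_pos: [494.7, -31.9, 121.7]
tcp_rot: [180.0, -0.0, 34.9]
ft_force: [-3.9, 1.1, 11.6]
finger_gap: 21.5
grip_force: 54.5
t 10.25 pos [494.7 -31.9 121.7] rpy [180.   -0.   34.9] gap 21.5 F [-3.9  1.1 11.6] T [0.28 1.13 0.  ] | shift [-0.4 -0.3  0.7] turn -0.1
```

```bash

python3 -m handwheel '[[0,-0.00023,-0.0002,-7],[0,-0.00023,0,-7],[0,-0.00023,0,-7],[0,0,0,0]]'
python3 -c "from h import *;go(494.2,-31.9,121,35)"
```

```text
time: 10.65
tool_pos: [494.2, -31.1, 121.8]
tcp_rot: [180.0, -0.0, 56.2]
ft_force: [-3.7, 2.1, 10.4]
finger_gap: 21.3
grip_force: 54.2
t 10.65 pos [494.2 -31.1 121.8] rpy [180.   -0.   56.2] gap 21.3 F [-3.7  2.1 10.4] T [ 0.48  0.96 -0.06] | shift [-0.6  0.4  0.8] turn 21.2
```

The torque about z reads 0.06 N m, so the blade is in the slot and turning it. I'll continue.

```bash

python3 -m handwheel '[[0,-0.00023,-0.0002,-7],[0,-0.00023,0,-7],[0,-0.00023,0,-7],[0,-0.00023,0,-7],[0,-0.00023,0,-7],[0,-0.00023,0,-7],[0,-0.00015,0,-5],[0,0,0,0],[0,0,0,0]]'
python3 -c "from h import *;go(494.2,-31.9,121,104)"
```

```text
time: 11.55
tool_pos: [492.4, -30.6, 121.7]
tcp_rot: [180.0, -0.0, 102.9]
ft_force: [-5.5, 2.2, 10.4]
finger_gap: 21.4
grip_force: 54.1
t 11.55 pos [492.4 -30.6 121.7] rpy [180.   -0.  102.9] gap 21.4 F [-5.5  2.2 10.4] T [ 0.58  1.25 -0.06] | shift [-1.6  1.5  0.7] turn -1.1
```

```bash

python3 -m handwheel '[[0,0,-0.003,0],[0,0,-0.005,0],[0,0,-0.01,0],[0,0,-0.02,0],[0,0,-0.03,0],[0,0,0,7.8],[0,0,0,7.8],[0,0,0,7.8],[0,0,0,7.8],[0,0,0,7.8]]'
python3 -m handwheel '[[0,0,0,7.8],[0,0,0,7.8],[0,0,0,7.8],[0,0,0,7.8],[0,0,0,7.8],[0,0,0,7.8],[0,0,0,7.8],[0,0,0,0],[0,0,0,0]]'
python3 - <<'E'
from h import *
import cv2
go(529.2,-342.4,190,2.1)
im=r.snapshot("scene");a=cv2.resize(im[100:220,160:280],(600,600),interpolation=cv2.INTER_CUBIC)
cv2.imwrite("pics/c4.png",a[:,:,::-1])
E
```

```text
time: 12.55
tool_pos: [492.7, -31.1, 189.5]
tcp_rot: [179.9, -0.0, 63.6]
ft_force: [0.7, -0.6, -1.2]
finger_gap: 21.9
grip_force: 52.6
time: 13.45
tool_pos: [492.6, -31.1, 189.2]
tcp_rot: [180.0, -0.0, 9.6]
ft_force: [-1.5, -0.8, -0.8]
finger_gap: 21.4
grip_force: 52.6
t 13.45 pos [492.6 -31.1 189.2] rpy [180.   -0.    9.6] gap 21.4 F [-1.5 -0.8 -0.8] T [0.01 0.03 0.05] | shift [-15.6 313.   -0.8] turn 7.5
```

View pics/c4.png

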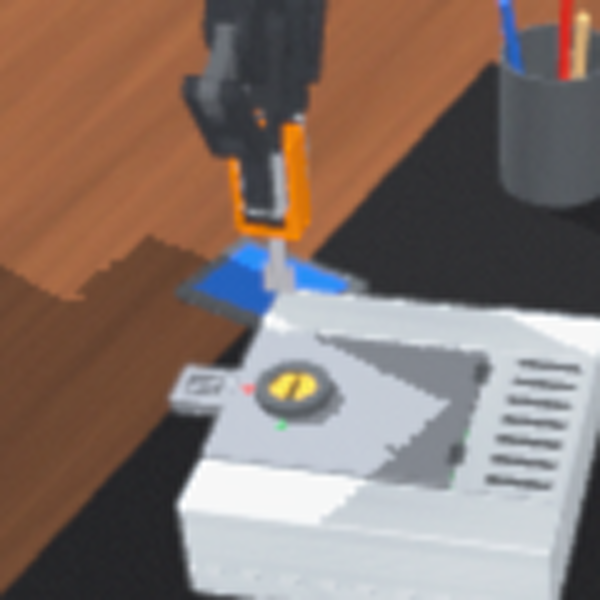

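The slot, from (287,402) to (298,375), now points at the green dot at (282,426), and the key hangs straight in the gripper. Next the key goes back to its stand.

```bash

python3 -m handwheel '[[-0.002,0.0391,0,0],[-0.002,0.0391,0,0],[-0.002,0.0391,0,0],[-0.002,0.0391,0,0],[-0.002,0.0391,0,0],[-0.002,0.0391,0,0],[-0.002,0.0391,0,0],[-0.0016,0.0391,0,7.5],[0,0,0,0],[0,0,0,0]]'
python3 -m handwheel '[[0,0,0.025,0],[0,0,0.025,0],[0,0,0.014,0],[0,0,0,0],[0,0,0,0]]'
python3 - <<'E'
from h import *
import cv2
go(529.2,-342.4,64,2.1)
im=r.snapshot("scene");a=cv2.resize(im[215:310,110:215],(663,600),interpolation=cv2.INTER_CUBIC)
cv2.imwrite("pics/c5.png",a[:,:,::-1])
E
```

```text
time: 14.5
tool_pos: [527.4, -342.9, 188.1]
tcp_rot: [-179.9, 0.0, 1.9]
ft_force: [-0.9, 0.3, -1.8]
finger_gap: 21.3
grip_force: 52.5
time: 15.0
tool_pos: [528.0, -341.7, 125.4]
tcp_rot: [180.0, -0.0, 1.9]
ft_force: [-0.6, -0.1, -1.5]
finger_gap: 21.4
grip_force: 52.6
t 15.0 pos [ 528.  -341.7  125.4] rpy [180.   -0.    1.9] gap 21.4 F [-0.6 -0.1 -1.5] T [-0.03  0.    0.05] | shift [ 1.1  0.8 61.4] turn -0.2
```

View pics/c5.png

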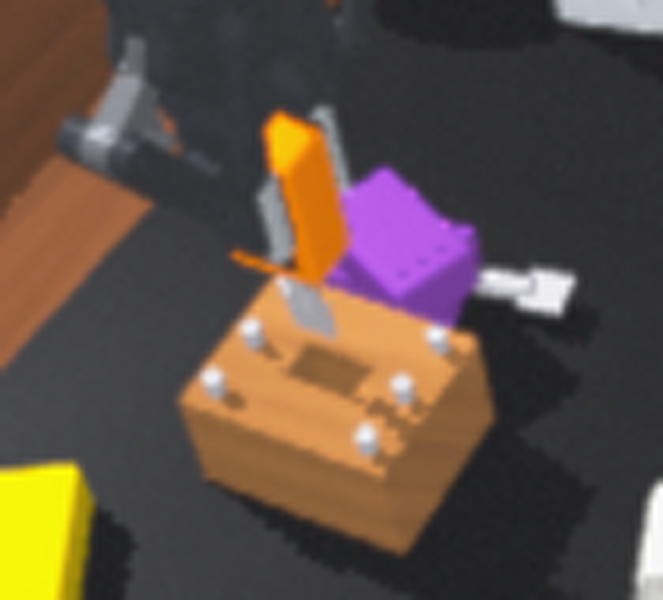

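The well mouth is visible at crop (330,369) and the blade tip at about (317,328). I'll check both against the plan.

```bash
python3 - <<'E'
from h import *
q=lambda x,y,z:pix("scene",110+(x+.5)/6.314-.5,215+(y+.5)/6.316-.5,z).round(1)
print("well",q(330,369,46),[q(*c,46) for c in((304,343),(372,371),(353,396),(288,372))],"tip",q(317,330,69),"exp", (528-1.9,-341.7))
E
```

```text
well [ 526.2 -342.9   46. ] [array([ 511.6, -337.7,   46. ]), array([ 539.7, -337.6,   46. ]), array([ 539.8, -348.8,   46. ]), array([ 514. , -349.9,   46. ])] tip [ 526.8 -344.3   69. ] exp (526.1, -341.7)
```

```bash

python3 -m handwheel '[[0.0005,0.001,0.005,0],[0,0,0,0],[0,0,0.01,0],[0,0,0.01,0]]'
python3 -m handwheel '[[0,0,0.01,0],[0,0,0.01,0],[0,0,0.01,0],[0,0,0.004,0],[0,0,0,0]]'
python3 -m handwheel '[[0,0,0.001,0],[0,0,0.001,0],[0,0,0,0],[0,0,0,0]]'
python3 -c "from h import *;go(529.2,-342.4,64,2.1)"
```

```text
time: 15.45
tool_pos: [528.5, -343.5, 99.5]
tcp_rot: [180.0, -0.0, 1.8]
ft_force: [-0.2, -0.8, -1.1]
finger_gap: 21.4
grip_force: 52.6
time: 15.95
tool_pos: [528.0, -343.0, 65.2]
tcp_rot: [-180.0, 0.0, 1.8]
ft_force: [0.3, 0.1, -1.0]
finger_gap: 21.5
grip_force: 52.6
time: 16.35
tool_pos: [528.5, -343.3, 64.7]
tcp_rot: [180.0, -0.0, 1.8]
ft_force: [-2.3, 2.5, 6.0]
finger_gap: 21.3
grip_force: 53.5
t 16.35 pos [ 528.5 -343.3   64.7] rpy [180.   -0.    1.8] gap 21.3 F [-2.3  2.5  6. ] T [ 0.4   0.52 -0.07] | shift [ 0.7 -0.9  0.7] turn -0.3
```

The key is seated. I'll release it, rise, and work out the tab approach and the lifting arc.

```bash

python3 -m handwheel '[[0,0,-0.0005,0],[0,0,0,0],[0,0,0,0],[0,0,0,0],[0,0,0,0],[0,0,0,0]]' 0.07 20
python3 -m handwheel '[[0,0,-0.01,0],[0,0,-0.03,0],[0,0,-0.04,0],[0,0,-0.04,0],[0,0,0,-6.2],[0,0,0,-6.1],[0,0,0,0],[0,0,0,0]]'
python3 - <<'E'
from h import *
go(441.8,-46,185,14.1)
t=np.radians(np.arange(0,81,5)); x=-148*np.cos(t)-4.5*np.sin(t); z=148*np.sin(t)-4.5*np.cos(t)
print(np.c_[np.diff(x),-np.diff(z)].round(1).tolist())
E
```

```text
time: 16.95
tool_pos: [528.2, -343.2, 64.1]
tcp_rot: [-180.0, 0.0, 1.8]
ft_force: [-0.4, 0.1, -0.4]
finger_gap: 70.0
grip_force: 0.0
time: 17.75
tool_pos: [528.2, -343.2, 184.5]
tcp_rot: [180.0, -0.0, 14.0]
ft_force: [-0.3, 0.1, -0.2]
finger_gap: 70.2
grip_force: 0.0
t 17.75 pos [ 528.2 -343.2  184.5] rpy [180.  -0.  14.] gap 70.2 F [-0.3  0.1 -0.2] T [-0.02  0.03  0.05] | shift [ -12.2 -309.2   -0.5] turn -0.1
[[0.2, -12.9], [1.3, -12.9], [2.4, -12.7], [3.5, -12.4], [4.6, -12.1], [5.6, -11.6], [6.6, -11.1], [7.5, -10.5], [8.4, -9.8], [9.3, -9.0], [10.0, -8.2], [10.7, -7.3], [11.3, -6.3], [11.8, -5.3], [12.2, -4.3], [12.5, -3.2]]
```

```bash

python3 -m handwheel '[[-0.0015,-0.0386,0,0],[-0.0015,-0.0386,0,0],[-0.0015,-0.0386,0,0],[-0.0015,-0.0386,0,0],[-0.0015,-0.0386,0,0],[-0.0015,-0.0386,0,0],[-0.0015,-0.0386,0,0],[-0.0015,-0.0386,0,0],[0,0,0.03,0],[0,0,0.03,0]]' 0.06
python3 -m handwheel '[[0,0,0.02,0],[0,0,0,0],[0,0,0,0],[0,0,0,0]]'
python3 - <<'E'
from h import *
import cv2
go(441.8,-46,47.5,14.1)
im=r.snapshot("scene");a=cv2.resize(im[110:310,120:300],(540,600),interpolation=cv2.INTER_CUBIC)
cv2.imwrite("pics/c6.png",a[:,:,::-1])
E
```

```text
time: 18.75
tool_pos: [442.1, -45.7, 124.7]
tcp_rot: [179.9, -0.2, 14.1]
ft_force: [0.3, 0.3, 0.0]
finger_gap: 59.8
grip_force: 0.0
time: 19.15
tool_pos: [442.3, -47.0, 105.8]
tcp_rot: [179.9, -0.1, 14.1]
ft_force: [0.1, -0.1, 1.0]
finger_gap: 60.3
grip_force: 0.0
t 19.15 pos [442.3 -47.  105.8] rpy [ 1.799e+02 -1.000e-01  1.410e+01] gap 60.3 F [ 0.1 -0.1  1. ] T [ 0.03 -0.01 -0.03] | shift [-0.3 -1.1 58.3] turn -0.0
```

View pics/c6.png

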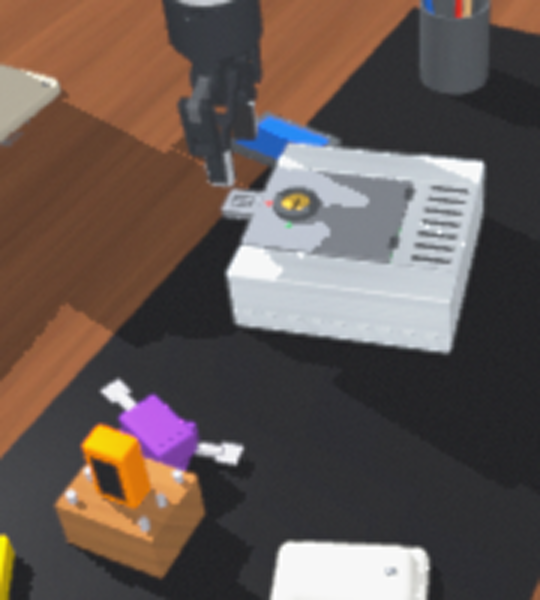

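The key stands upright in its block (crop (117,465)), and the fingers are above the tab at (240,205). I'll descend and close on the tab.

```bash

python3 -m handwheel '[[0,-0.0007,0.02,0],[0,0,0.015,0],[0,0,0.01,0],[0,0,0.01,0],[0,0,0.003,0],[0,0,0,0]]'
python3 -m handwheel '[[0,0,0,0],[0,0,0,0],[0,0,0,0],[0,0,0,0],[0,0,0,0],[0,0,0,0]]' 0.02 30
python3 -c "from h import *;go(441.8,-46,47.5,14.1)"
```

```text
time: 19.8
tool_pos: [441.0, -46.0, 46.1]
tcp_rot: [-180.0, 0.0, 14.1]
ft_force: [0.1, -0.3, 0.2]
finger_gap: 59.9
grip_force: 0.0
time: 20.4
tool_pos: [441.4, -45.3, 47.1]
tcp_rot: [-179.9, -0.1, 14.1]
ft_force: [-2.8, 5.2, 6.1]
finger_gap: 29.3
grip_force: 30.4
t 20.4 pos [441.4 -45.3  47.1] rpy [-1.799e+02 -1.000e-01  1.410e+01] gap 29.3 F [-2.8  5.2  6.1] T [ 0.79  0.45 -0.07] | shift [ 0.2  0.8 -0.4] turn 0.0
```

Gap 29.3 mm, so the tab is held. Now the arc.

```bash

python3 -m handwheel '[[0.0002,0,-0.0129,0],[0.0013,0,-0.0129,0],[0.0024,0,-0.0127,0],[0.0035,0,-0.0124,0]]'
python3 -c "from h import *;go(441.8,-46,47.5,14.1)"
python3 -m handwheel '[[0.0046,0,-0.0121,0],[0.0056,0,-0.0116,0],[0.0066,0,-0.0111,0],[0.0075,0,-0.0105,0]]'
python3 -c "from h import *;go(441.8,-46,47.5,14.1)"
```

```text
time: 20.8
tool_pos: [448.2, -43.6, 97.6]
tcp_rot: [-179.9, 0.0, 14.1]
ft_force: [4.2, 4.5, -6.3]
finger_gap: 29.1
grip_force: 30.1
t 20.8 pos [448.2 -43.6  97.6] rpy [-179.9    0.    14.1] gap 29.1 F [ 4.2  4.5 -6.3] T [ 0.72 -0.36  0.01] | shift [-6.8  0.8 50.1] turn 0.0
time: 21.2
tool_pos: [471.6, -37.7, 142.7]
tcp_rot: [-179.9, 0.1, 14.1]
ft_force: [1.2, 4.5, -6.4]
finger_gap: 29.3
grip_force: 30.2
t 21.2 pos [471.6 -37.7 142.7] rpy [-1.799e+02  1.000e-01  1.410e+01] gap 29.3 F [ 1.2  4.5 -6.4] T [ 0.72  0.08 -0.07] | shift [-30.7   0.8  95.3] turn 0.0
```

```bash

python3 -m handwheel '[[0.0084,0,-0.0098,0],[0.0093,0,-0.009,0],[0.01,0,-0.0082,0],[0.0107,0,-0.0073,0],[0.0113,0,-0.0063,0],[0.0118,0,-0.0053,0],[0.0122,0,-0.0043,0],[0,0,0,0],[0,0,0,0]]'
python3 -c "from h import *;go(441.8,-46,47.5,14.1)"
```

```text
time: 22.1
tool_pos: [543.8, -19.6, 193.2]
tcp_rot: [-180.0, 0.0, 14.2]
ft_force: [-0.5, 6.1, -1.5]
finger_gap: 28.7
grip_force: 32.9
t 22.1 pos [543.8 -19.6 193.2] rpy [-180.     0.    14.2] gap 28.7 F [-0.5  6.1 -1.5] T [ 0.88  0.22 -0.15] | shift [-105.3    0.8  145.8] turn 0.1
```

```bash

python3 -m handwheel '[[0,0,0,0],[0,0,0,0],[0,0,0,0],[0,0,0,0],[0,0,0,0]]' 0.055
python3 -m handwheel '[[0,0,-0.01,0],[0,0,-0.02,0],[0,0,-0.03,0],[0,0,-0.03,0],[-0.03,0,0,0],[-0.04,0,0,0],[-0.04,0,0,0],[0,0,0,0],[0,0,0,0],[0,0,0,0]]'
python3 - <<'E'
from h import *
import cv2
go(441.8,-46,47.5,14.1)
im=r.snapshot("scene");a=cv2.resize(im[60:330,80:380],(667,600),interpolation=cv2.INTER_CUBIC)
cv2.imwrite("pics/c7.png",a[:,:,::-1])
E
```

```text
time: 22.6
tool_pos: [543.4, -20.5, 192.8]
tcp_rot: [180.0, -0.0, 14.1]
ft_force: [0.1, 0.3, 0.5]
finger_gap: 55.0
grip_force: 0.0
time: 23.6
tool_pos: [437.4, -47.1, 283.4]
tcp_rot: [180.0, -0.1, 14.1]
ft_force: [-0.2, -0.2, 0.7]
finger_gap: 55.1
grip_force: 0.0
t 23.6 pos [437.4 -47.1 283.4] rpy [ 1.80e+02 -1.00e-01  1.41e+01] gap 55.1 F [-0.2 -0.2  0.7] T [-0.01  0.01 -0.03] | shift [ 4.200e+00 -1.000e-01  2.359e+02] turn 0.0
```

View pics/c7.png

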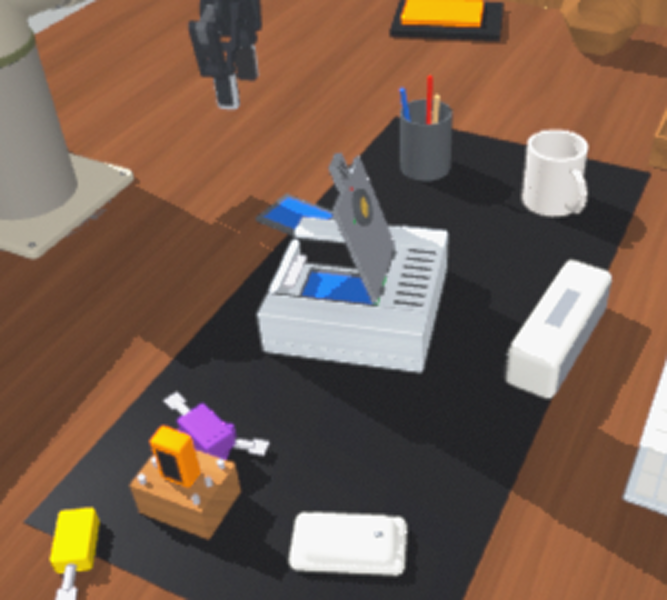

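The hatch stands open: its tab at crop (345,165) matches the projection for 75° to about a pixel. The key is upright in its stand, nothing else has moved, and the gripper is clear.

```bash
python3 -c "from bench import r;print(r.hand_in())"
```

```text
the job is handed in; nothing more can be done
None
```

The job is handed in after about 24 s on the robot's clock: fastener turned to the green dot, hatch standing open at about 75°, orange key back upright in its stand, and nothing else visibly moved; no verdict came back.

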